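Dispense the short vial

TASK

The dispenser's catch tray has been left pulled out: with your fingertips push it fully home, then press down the outer end of the lever of the lane that holds the shorter vial and keep it down until that vial has rolled out under the lifted gate into the tray, and finally let the lever come back up. Do not touch the vials themselves, leave the longer vial behind its gate, and leave everything else on the desk where it stands.

Things in the scene. Friction and masses are not known exactly. Their poses are not given: they have to be found in the camera images.
- dispenser: Grey dispenser fixed to the desk: two open lanes sloping down to the robot (0.22 rad), centred at y = +40 and -40 mm, 68 mm wide inside. Origin on the desk, mid-width, in the plane of the gates; x points away from the robot up the lanes, y left, z up. Lane mouths at x = -30 mm, 50 mm high; rear wall at x = 100 mm, 105 mm high. Lever pivots at y = +95 and -95 mm, 105 mm high.
- tray (a joint): How far the catch tray is pulled out towards the robot, m: 0 = fully home under the mouths (a hard stop), at most 0.075. It slides only along the dispenser's x axis, with about 2 N of friction, and stays where it is left. It is grey, 100 mm long, 168 mm wide, its walls 4 mm thick with tops 37 mm above the desk.
- tray_front (a point): Middle of the upper edge of the tray's front wall, on its outer face towards the robot, 37 mm above the desk; moves with the tray. With the tray home it is 125 mm in front of the dispenser's origin (x = -125 mm). The outer face is flat and upright and can be pushed anywhere between 5 and 35 mm above the desk.
- tray_in (a point): Middle of the tray's inner floor, 6 mm above the desk; moves with the tray. Inside, the tray is 92 mm in x and 160 mm in y; axes parallel to the dispenser's.
- short_vial: The shorter amber vial with white cap, 24 mm diameter, 32 mm long, about 20 g, lying across its lane behind the closed gate. Origin at its centre; its y axis is its length. It may be in the left or the right lane: the sign of its y in the dispenser's frame tells.
- long_vial: The longer amber vial with white cap, 24 mm diameter, 62 mm long, lying in the other lane in the same way. Origin at its centre.
- lever_left (a joint): Angle of the rocking lever of the left lane, rad: 0 = at rest with its gate shut, grows as the press bar goes down, stop at 0.7. The vial can pass from about 0.5. A spring returns it; pressing takes about 2 N at first and 5 N at the stop.
- left_press_bar (a point): Centre of the round black rubber press bar at the outer end of the left lever (24 mm diameter, 50 mm long, along the dispenser's x). Its top is 12 mm above this point. At rest it is at x = 0, y = +165 mm, 131 mm above the desk; pressed to the stop it is 51 mm lower and at the same y, having swung at most 5 mm outwards on the way.
- left_gate (a point): Middle of the lower edge of the steel gate plate (30 mm wide, 8 mm thick) on the inner end of the left lever; it stands 3 mm above the lane floor when shut and rises by about 45 mm when the lever is at its stop.
- lever_right (a joint): Angle of the rocking lever of the right lane, rad: 0 = at rest with its gate shut, grows as the press bar goes down, stop at 0.7. The vial can pass from about 0.5. A spring returns it; pressing takes about 2 N at first and 5 N at the stop.
- right_press_bar (a point): Centre of the round black rubber press bar at the outer end of the right lever (24 mm diameter, 50 mm long, along the dispenser's x). Its top is 12 mm above this point. At rest it is at x = 0, y = -165 mm, 131 mm above the desk; pressed to the stop it is 51 mm lower and at the same y, having swung at most 5 mm outwards on the way.
- right_gate (a point): Middle of the lower edge of the steel gate plate (30 mm wide, 8 mm thick) on the inner end of the right lever; it stands 3 mm above the lane floor when shut and rises by about 45 mm when the lever is at its stop.
- pill_bottle: Bystander, to be left where it is: standing amber pill bottle, 40 mm diameter, 75 mm tall, between the left press bar and the robot. Origin at the centre of its underside.
- ointment_jar: Bystander, to be left where it is: standing white jar, 48 mm diameter, 45 mm tall, between the right press bar and the robot. Origin at the centre of its underside.
- tape_roll: Bystander, to be left where it is: flat roll of paper tape, 56 mm diameter, 20 mm tall, behind the left press bar. Origin at the centre of its underside.
- carton: Bystander, to be left where it is: standing paper carton, 60 x 35 x 85 mm, behind the right press bar. Origin at the centre of its underside.
- pill_organiser: Bystander, to be left where it is: blue and white weekly pill box, 40 x 160 x 20 mm, lying to the left. Origin at the centre of its underside.
- mug: Bystander, to be left where it is: white mug, 80 mm diameter, 90 mm tall, to the right. Origin at the centre of its underside.
- spatula: Bystander, to be left where it is: spatula 180 mm long, lying to the right. Origin at the centre of its underside.
There are look-alikes about, which are no part of the job. What is shaped like the short_vial but purple or red is not meant.

How it is judged:
By the outcome, as a careful person would: the job done as asked, in the order asked, and still so for the second after the job is handed in, with the robot touching nothing.
It also fails if it takes over 43 s, if anything falls off the work surface, if the arm or the gripper's body presses on something with over 40 N, if the wrist force passes 120 N, or if a joint passes its speed limit or range.

ROBOT

A 7-joint arm with a two-finger parallel gripper is mounted at the origin on the work surface. World frame = base frame: x ahead of the robot, y to its left, z up, the work surface at z = 0. Lengths are in m, angles in rad, forces in N, time in s.
With the tool pointing down it reaches from about 0.4 to 0.85 m from the base axis. Payload 10.4 kg.
Tool frame: the origin (TCP) lies between the finger pads; the fingertips stand ahead of it and the grasp point (between the pads) lies 3 mm ahead of it (r.tips_ahead is the z of the fingertips in the tool frame, in m); z points along the fingers, y is the line along which they close (so a half turn about z gives the same grasp; the last joint's range is limited). The gripper opens to 87 mm and grips with 3 to 60 N. Pads are 19 mm wide; open, the fingers measure 117 mm over their backs; the gripper's body (75 mm by 190 mm) begins 51 mm behind the grasp point.
Start: joints at [-1.157, 0.332, -0.065, 1.46, 0.022, 1.35, -0.088], TCP at [0.264, 0.566, 0.245] pointing down, gripper open.
Joint ranges: [-2.6, 2.6], [-0.5, 2.12], [-1.47, 1.34], [0.16, 2.42], [-1.27, 4.41], [0.06, 2.06], [-2.6, 2.6]. Speed limits (rad/s): [2.22, 2.22, 2.79, 2.79, 3.14, 3.14, 3.14].

INTERFACE

Orientations are given as a unit quaternion [x, y, z, w].
In Python, from bench import telemetry, camera, get_calibration, r gives the robot as it stands.
- The arm moves only by the tool drive_tool, never from a script. Its argument "series" is one flat list of numbers, 7 for each row, row after row: the turn, a rotation vector about the tool's x, y, z in units of 5 degrees (1.0 is 5 degrees), then the shift along the tool's x, y, z in units of 40 mm (1.0 is 40 mm), then the opening, from -1 (shut) to 1 (fully open). A call has 1 to 10 rows; each row is the pose to reach, as a shift and turn from the pose commanded when the call began, along the tool's axes at that moment; what a row does not reach only later rows make up. A row lasts 1/12 s, in which the tool goes at most 41.7 mm and 7.16 degrees, less where a joint would pass 70% of its speed; a pose out of reach is approached as far as the arm can. A call with a gripper value outside its range is refused whole. The fingers move at their own pace and stop on an object; "grip_force" is the grip in N (left out, the last holds). Time passes only in rows, so rows that repeat a pose let the fingers close. It gives the time, the measured TCP pose, the force, the opening and the grip force at its end, in the units of the state.
- telemetry.read_state(): the state, without advancing time (a new reading comes with each control period).
- camera(name): name is "scene" or "top" or "wrist"; returns the picture (384x512x3 uint8, red, green, blue); there is no depth.
- get_calibration(name): a dict with "fovy" (degrees; the focal length in pixels is half the picture's height over the tangent of half this angle, whatever the lens; pixels are square), "cx", "cy" (the principal point, pixels), "xyz" and "rotation" of the camera in the world. Camera axes: x right, y up, looking along -z (the intrinsics and any distortion apply to the point x, -y, -z); pixel columns grow to the right and rows downward; lengths in m; the calibration is good to about 2 mm. A picture is of the moment at which its call begins: read the wrist's pose just before it. get_calibration takes no time and is no camera call; for the wrist camera it gives the pose at the moment of the call.
- r.close_job(): hands the job in; it is judged then, once.
The state is a dict: "time": time; "joint_positions": joint angles; "joint_vel": joint speeds; "joint_torque": joint torques, N m; "ee_pos": TCP position; "eef_rot": TCP orientation; "ft_force": force on the tool from outside, world axes, zero at the start; "torque": the same for the moment, N m; "width": finger opening in m; "grip_force": force on a finger pad.
Only numpy, scipy, OpenCV 4.12 (cv2) and the standard library are available. Lean on these libraries where they do the work, as an engineer would, in place of code of your own. Each camera call takes 0.05 s, during which the arm holds its last target. There are 200 camera calls.

## Working session

There is one attempt and no reset: what is moved stays moved. The work goes in short steps, Python scripts to look and compute and a tool call to move; the robot and the scene stay as the last step left them, time stands still between calls to the robot, and variables do not carry over. Pictures are saved under pics/ and viewed, at most 10 in all, crops included, and the job is handed in when it is done.

Besides the shell and the picture viewer there is one more tool, called as name(argument=value, ...) on one line, values as JSON. drive_tool: Moves the arm, as the interface text tells. Its arguments: {"type":"object","properties":{"series":{"type":"array"},"grip_force":{"type":"number"}},"required":["series"]}

```bash
mkdir -p pics; ls; python3 - <<'E'
from bench import telemetry,camera,get_calibration,r
import cv2
print(telemetry.read_state(), r.tips_ahead)
for n in("top","scene"):
    im=camera(n); cv2.imwrite(f"pics/{n}0.png",cv2.resize(im[:,:,::-1],(800,600),interpolation=cv2.INTER_CUBIC)); print(n,get_calibration(n))
    cv2.imwrite(f"pics/{n}_raw.png",im[:,:,::-1])
E
```

```text
pics
{'time': 0.0, 'joint_positions': array([-1.1566032 ,  0.33288293, -0.06468237,  1.46094945,  0.02159317,
        1.34992513, -0.08852061]), 'joint_vel': array([-0.00035726, -0.0014861 , -0.00120079,  0.00085371,  0.00051478,
        0.00048916,  0.00082816]), 'joint_torque': array([-3.83154693e-04, -6.23255253e+01,  2.44348141e-02, -3.89897847e+01,
       -6.15155837e-02,  3.99844826e-02,  1.14194181e-04]), 'ee_pos': array([0.2642539 , 0.56598042, 0.2437431 ]), 'eef_rot': array([ 2.16673098e-01,  9.76243939e-01, -7.24060676e-04, -1.25574267e-04]), 'ft_force': array([-0.14490015, -0.23609398, -0.81715726]), 'torque': array([-0.02852845, -0.00695807, -0.01053563]), 'grip_force': 0.0, 'width': 0.0871377094287973} 0.022
top {'fovy': 57.60486145597323, 'cx': 256.37014726472074, 'cy': 192.58546412881321, 'xyz': array([ 0.50387428, -0.02864679,  1.12189104]), 'rotation': array([-0.04120221,  0.02939576,  0.71004582, -0.70233411])}
scene {'fovy': 45.2455680441812, 'cx': 261.14803336091796, 'cy': 184.33971332663648, 'xyz': array([1.21303078, 0.4181319 , 0.86778479]), 'rotation': array([0.17470032, 0.34202452, 0.82332719, 0.41788918])}
```

View pics/top0.png

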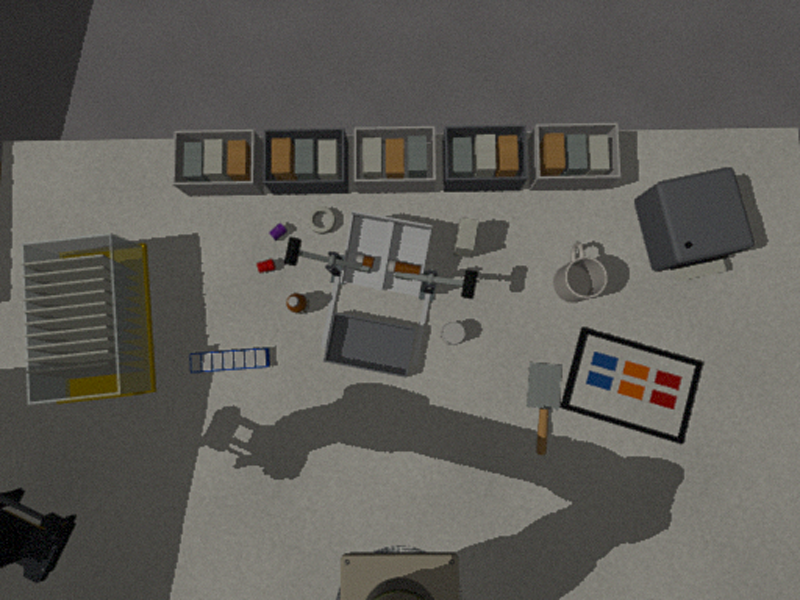

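View pics/scene0.png

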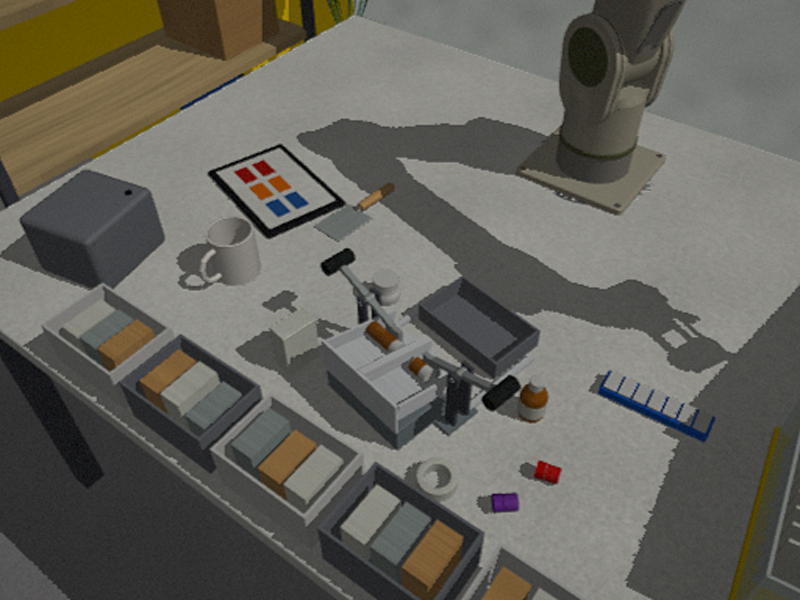

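The top view shows the shorter amber vial in the left lane at about (368,262) and the longer one in the right lane at (407,269). Look-alikes for the short vial are the purple one (278,231) and the red one (266,266), both loose on the desk, and the amber pill bottle (297,302). I'll check with a close crop.

```bash
python3 - <<'E'
import cv2
im=cv2.imread("pics/top_raw.png")
c=im[125:245,165:325]; cv2.imwrite("pics/crop1.png",cv2.resize(c,(800,600),interpolation=cv2.INTER_CUBIC))
E
```

```text
(no output)
```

View pics/crop1.png

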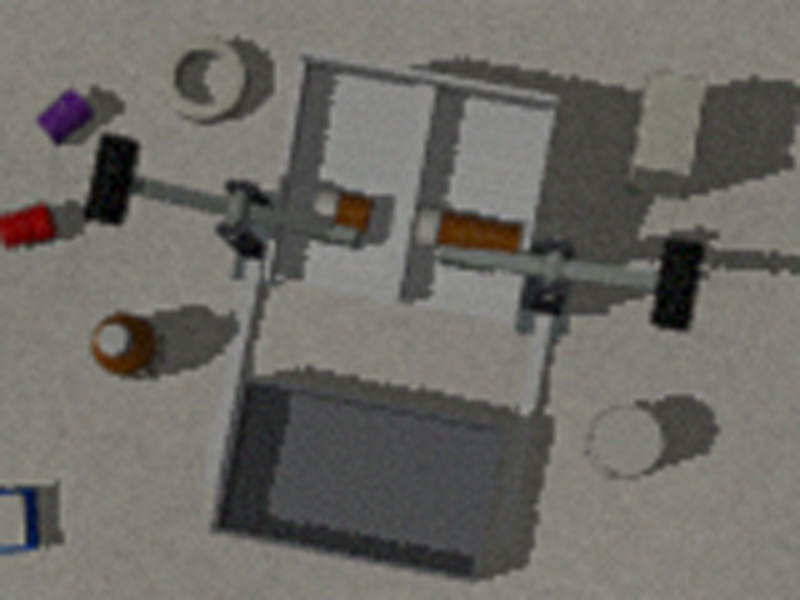

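The crop confirms it: the short vial (white cap plus short amber body) is at (345,210) in the left lane, and the long one at (470,230) in the right lane. The left press bar is at (112,180), the right bar at (679,283), and the tray front corners at (215,530) and (475,577).

```bash
cat > h.py <<'E'
import numpy as np
from scipy.spatial.transform import Rotation as R
def ray(cal,u,v,z,H=384):
    f=H/2/np.tan(np.radians(cal["fovy"])/2)
    d=R.from_quat(cal["rotation"]).apply([(u-cal["cx"])/f,-(v-cal["cy"])/f,-1])
    p=np.array(cal["xyz"]); return p+d*(z-p[2])/d[2]
E
python3 - <<'E'
from h import *
from bench import get_calibration,telemetry
c=get_calibration("top")
P={}
for n,u,v,z in [("Lbar",112,180,.135),("Rbar",679,283,.135),("tfl",215,530,.037),("tfr",475,577,.037),("rearL",305,58,.105),("rearR",557,98,.105),("pill",113,340,.075),("jar",627,440,.045),("tape",208,78,.02),("carton",675,75,.085),("red",25,225,.024),("short",345,210,.07),("long",470,230,.07)]:
    P[n]=ray(c,165+(u+.5)/5-.5,125+(v+.5)/5-.5,z); print(n,P[n].round(4))
y=(P["Lbar"]-P["Rbar"])[:2]; print("span",np.linalg.norm(y)); yaw=np.arctan2(-y[0],y[1])
t=(P["tfl"]-P["tfr"])[:2]; yt=np.arctan2(-t[0],t[1]); rr=(P["rearL"]-P["rearR"])[:2]
print("yaw",yaw,yt,np.arctan2(-rr[0],rr[1]),np.linalg.norm(t))
o=(P["Lbar"]+P["Rbar"])[:2]/2; yaw=(yaw+yt)/2
M=np.array([[np.cos(yaw),-np.sin(yaw)],[np.sin(yaw),np.cos(yaw)]])
print("o",o); 
for n in P: print(n,((P[n][:2]-o)@M).round(4))
s=telemetry.read_state(); print(R.from_quat(s["eef_rot"]).as_matrix().round(3))
E
```

```text
Lbar [0.6977 0.186  0.135 ]
Rbar [ 0.6339 -0.1382  0.135 ]
tfl [0.4962 0.1412 0.037 ]
tfr [ 0.4658 -0.0195  0.037 ]
rearL [0.7758 0.0778 0.105 ]
rearR [ 0.7494 -0.0718  0.105 ]
pill [0.6113 0.1975 0.075 ]
jar [ 0.5488 -0.114   0.045 ]
tape [0.7863 0.1495 0.02  ]
carton [ 0.7674 -0.1442  0.085 ]
red [0.6911 0.2657 0.024 ]
short [0.69   0.0571 0.07  ]
long [ 0.6766 -0.0191  0.07  ]
span 0.33041137265069126
yaw -0.19420450098139677 -0.18685682889164446 -0.17477280136118592 0.16353477526279525
o [0.66581909 0.02391008]
Lbar [0.0006 0.1652]
Rbar [-0.0006 -0.1652]
tfl [-0.1888  0.083 ]
tfr [-0.1882 -0.0805]
rearL [0.0978 0.0738]
rearR [ 0.1002 -0.0782]
pill [-0.0864  0.1601]
jar [-0.0888 -0.1576]
tape [0.0945 0.1461]
carton [ 0.1315 -0.1458]
red [-0.021   0.2422]
short [0.0174 0.0372]
long [ 0.0188 -0.0401]
[[-0.906  0.423 -0.   ]
 [ 0.423  0.906 -0.001]
 [-0.    -0.001 -1.   ]]
```

drive_tool(series=[15.2,0,0,0,0,0,-1])

```text
time: 0.18
ee_pos: [0.2632, 0.5632, 0.2438]
eef_rot: [0.216, 0.974, -0.061, -0.013]
ft_force: [-0.7, -0.9, 0.2]
width: 0.0846
grip_force: 0.0
```

That turn went about x instead of z, so I'm undoing it.

drive_tool(series=[-1.43,0,0,0,0,0,-1,-1.43,0,0,0,0,0,-1])

```text
time: 0.35
ee_pos: [0.2629, 0.5628, 0.2288]
eef_rot: [0.217, 0.976, -0.011, -0.002]
ft_force: [0.0, -2.1, -1.1]
width: 0.0742
grip_force: 0.0
```

```bash
cat >> h.py <<'E'
o=np.array([.6658,.0239]); yaw=-.19
def plan(xd,yd,z,yw=yaw):
    """units for tool to go to disp (xd,yd), TCP height z, tool down with tool y along disp x"""
    from bench import telemetry
    s=telemetry.read_state(); T=R.from_quat(s["eef_rot"])
    w=np.array([*(o+[xd*np.cos(yaw)-yd*np.sin(yaw),xd*np.sin(yaw)+yd*np.cos(yaw)]),z])
    yv=np.array([np.cos(yw),np.sin(yw),0]); zv=np.array([0,0,-1.]); 
    G=R.from_matrix(np.c_[np.cross(yv,zv),yv,zv])
    d=s["ee_pos"][:2]-o; 
    print("t",s["time"],"now disp",np.round([d@[np.cos(yaw),np.sin(yaw)],d@[-np.sin(yaw),np.cos(yaw)],s["ee_pos"][2]],4),"F",s["ft_force"].round(1))
    print("units turn",np.degrees((T.inv()*G).as_rotvec()).round(2)/5,"shift",(T.inv().apply(w-s["ee_pos"])/.04).round(3))
E
python3 -c "
from h import *
plan(-.225,0,.244)"
```

```text
t 0.35 now disp [-0.4974  0.4531  0.2288] F [ 0.  -2.1 -1.1]
units turn [-0.218  0.186 15.174] shift [-9.37  -9.329 -0.154]
```

drive_tool(series=[0,0,15.2,-9.37,-9.35,0,-1,0,0,15.2,-9.37,-9.35,0,-1,0,0,15.2,-9.37,-9.35,0,-1,0,0,15.2,-9.37,-9.35,0,-1,0,0,15.2,-9.37,-9.35,0,-1,0,0,15.2,-9.37,-9.35,0,-1,0,0,15.2,-9.37,-9.35,0,-1,0,0,15.2,-9.37,-9.35,0,-1,0,0,15.2,-9.37,-9.35,0,-1,0,0,15.2,-9.37,-9.35,0,-1])

```text
time: 1.18
ee_pos: [0.408, 0.1733, 0.2489]
eef_rot: [0.749, 0.663, 0.005, -0.0]
ft_force: [1.8, 1.0, -0.3]
width: 0.0083
grip_force: 0.0
```

```bash
python3 -c "
from h import *
plan(-.225,0,.1)"
```

```text
t 1.1833 now disp [-0.2814  0.098   0.2489] F [ 1.8  1.  -0.3]
units turn [ 0.066 -0.094  0.778] shift [-2.57   1.218  3.71 ]
```

drive_tool(series=[0,0,0,0,0,0,-1,0,0,0,0,0,0,-1,0,0,0,0,0,0,-1])

```text
time: 1.43
ee_pos: [0.4074, 0.1756, 0.2476]
eef_rot: [0.747, 0.665, 0.004, -0.0]
ft_force: [0.1, 0.6, 0.4]
width: 0.0009
grip_force: 0.0
```

```bash
python3 -c "
from h import *
plan(-.225,0,.041)"
```

```text
t 1.4333 now disp [-0.2824  0.1001  0.2476] F [0.1 0.6 0.4]
units turn [ 0.046 -0.068  0.856] shift [-2.633  1.221  5.156]
```

drive_tool(series=[0.05,-0.07,0.86,-2.63,1.2,0,-1,0.05,-0.07,0.86,-2.63,1.2,0,-1,0.05,-0.07,0.86,-2.63,1.2,0,-1,0.05,-0.07,0.86,-2.63,1.2,1,-1,0.05,-0.07,0.86,-2.63,1.2,2,-1,0.05,-0.07,0.86,-2.63,1.2,3,-1,0.05,-0.07,0.86,-2.63,1.2,4,-1,0.05,-0.07,0.86,-2.63,1.2,4.6,-1,0.05,-0.07,0.86,-2.63,1.2,4.9,-1,0.05,-0.07,0.86,-2.63,1.2,4.9,-1])

```text
time: 2.27
ee_pos: [0.4413, 0.0662, 0.0472]
eef_rot: [0.77, 0.638, -0.005, -0.0]
ft_force: [0.1, 0.4, 0.5]
width: 0.0004
grip_force: 0.0
```

```bash
python3 - <<'E'
from h import *
plan(-.135,0,.041)
from bench import camera
import cv2
im=camera("wrist")[:,:,::-1]; im2=camera("top")[125:245,165:325,::-1]
cv2.imwrite("pics/w1.png",np.hstack([cv2.resize(im,(400,300)),cv2.resize(im2,(400,300))]))
E
```

```text
t 2.2667 now disp [-0.2284 -0.0008  0.0472] F [0.1 0.4 0.5]
units turn [-0.072  0.08   0.03 ] shift [0.016 2.337 0.14 ]
```

View pics/w1.png

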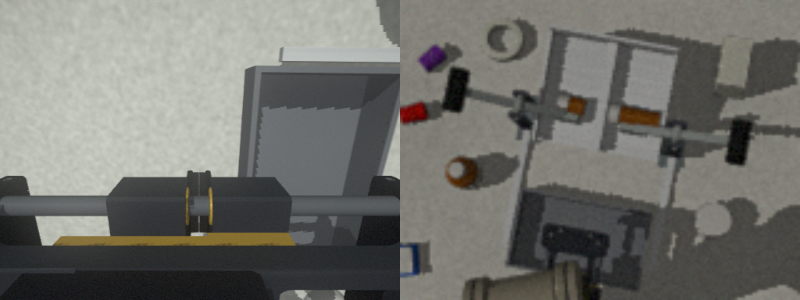

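The left half (wrist view) shows the closed fingers near (195,200) and the tray at (320,130). The right half shows the gripper centred in front of the tray with both vials behind their gates. Pushing now.

drive_tool(series=[0,0,0,0,0.3,0.1,-1,0,0,0,0,0.6,0.1,-1,0,0,0,0,0.9,0.1,-1,0,0,0,0,1.2,0.1,-1,0,0,0,0,1.5,0.1,-1,0,0,0,0,1.7,0.1,-1,0,0,0,0,1.9,0.1,-1,0,0,0,0,2.0,0.1,-1,0,0,0,0,2.0,0.1,-1])

```text
time: 3.12
ee_pos: [0.5223, 0.0498, 0.0451]
eef_rot: [0.771, 0.637, -0.003, 0.001]
ft_force: [-0.5, 0.8, 0.5]
width: 0.0005
grip_force: 0.0
```

```bash
python3 -c "
from h import *
plan(-.135,0,.045)"
```

```text
t 3.1167 now disp [-0.1458 -0.0016  0.0451] F [-0.5  0.8  0.5]
units turn [-0.026  0.064 -0.01 ] shift [0.041 0.269 0.001]
```

drive_tool(series=[0,0,0,0,0.1,0,-1,0,0,0,0,0.15,0,-1,0,0,0,0,0.2,0,-1])

```text
time: 3.37
ee_pos: [0.5289, 0.0482, 0.0443]
eef_rot: [0.771, 0.637, -0.004, 0.0]
ft_force: [-2.8, 1.2, 1.0]
width: 0.0007
grip_force: 1.1
```

drive_tool(series=[0,0,0,0,0.1,0,-1,0,0,0,0,0.15,0,-1,0,0,0,0,0.15,0,-1])

```text
time: 3.62
ee_pos: [0.5324, 0.0476, 0.0436]
eef_rot: [0.771, 0.637, -0.006, -0.002]
ft_force: [-13.5, 2.6, 11.4]
width: 0.0004
grip_force: 7.1
```

drive_tool(series=[0,0,0,0,0.06,0,-1,0,0,0,0,0.06,0,-1])

```text
time: 3.78
ee_pos: [0.5325, 0.0476, 0.0433]
eef_rot: [0.771, 0.637, -0.008, -0.004]
ft_force: [-24.2, 4.4, 19.8]
width: 0.0004
grip_force: 12.7
```

```bash
python3 -c "
from h import *
plan(-.2,0,.06)"
```

```text
t 3.7833 now disp [-0.1353 -0.0019  0.0433] F [-24.2   4.4  19.8]
units turn [-0.178  0.082 -0.002] shift [ 0.045 -1.623 -0.393]
```

Hard stop reached: the force rises without motion. Backing off and lifting.

drive_tool(series=[0,0,0,0,-0.4,0,-1,0,0,0,0,-0.9,0,-1,0,0,0,0,-0.9,-1,-1,0,0,0,0,-0.9,-2,-1,0,0,0,0,-0.9,-3,-1,0,0,0,0,-0.9,-4,-1,0,0,0,0,-0.9,-5,-1,0,0,0,0,-0.9,-5,-1,0,0,0,0,-0.9,-5,-1])

```text
time: 4.53
ee_pos: [0.5045, 0.0545, 0.2468]
eef_rot: [0.771, 0.636, -0.001, 0.001]
ft_force: [0.1, 0.9, -1.6]
width: 0.0002
grip_force: 0.0
```

```bash
python3 - <<'E'
from h import *
plan(0,.166,.21)
from bench import camera,get_calibration
import cv2
im=camera("top")[:,:,::-1]
cv2.imwrite("pics/top2.png",cv2.resize(im[125:245,165:325],(800,600),interpolation=cv2.INTER_CUBIC))
E
```

```text
t 4.5333 now disp [-0.1642 -0.0004  0.2468] F [ 0.1  0.9 -1.6]
units turn [ 0.004  0.042 -0.014] shift [4.169 4.1   0.906]
```

View pics/top2.png

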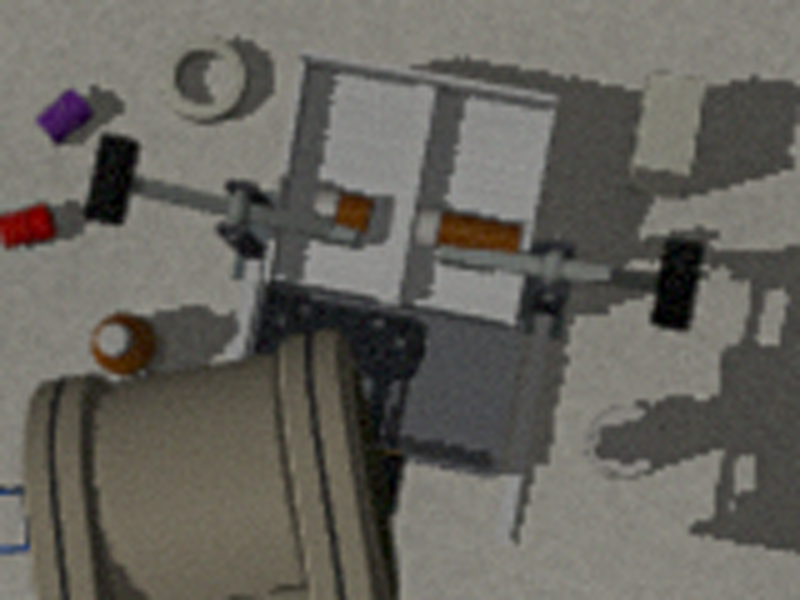

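The tray is home (front edge ends at about (515,470), snug under the mouths). Both vials and the bystanders are unmoved. Going over the left press bar next.

drive_tool(series=[0,0,0,4.17,4.1,0,-1,0,0,0,4.17,4.1,0,-1,0,0,0,4.17,4.1,0,-1,0,0,0,4.17,4.1,0,-1,0,0,0,4.17,4.1,0,-1,0,0,0,4.17,4.1,0,-1,0,0,0,4.17,4.1,0,-1,0,0,0,4.17,4.1,0.5,-1,0,0,0,4.17,4.1,1,-1,0,0,0,4.17,4.1,1,-1])

```text
time: 5.42
ee_pos: [0.6932, 0.1857, 0.1962]
eef_rot: [0.772, 0.636, -0.008, -0.001]
ft_force: [-0.2, 0.4, 0.2]
width: 0.0008
grip_force: 0.0
```

```bash
python3 - <<'E'
from h import *
plan(0,.166,.165)
from bench import camera
import cv2
im=camera("top")[:,:,::-1]; w=camera("scene")[:,:,::-1]
a=cv2.resize(im[125:245,165:325],(400,300)); b=cv2.resize(w[180:300,230:390],(400,300))
cv2.imwrite("pics/top3.png",np.hstack([a,b]))
E
```

```text
t 5.4167 now disp [-0.0037  0.1641  0.1962] F [-0.2  0.4  0.2]
units turn [-0.132  0.128 -0.02 ] shift [0.057 0.101 0.779]
```

View pics/top3.png

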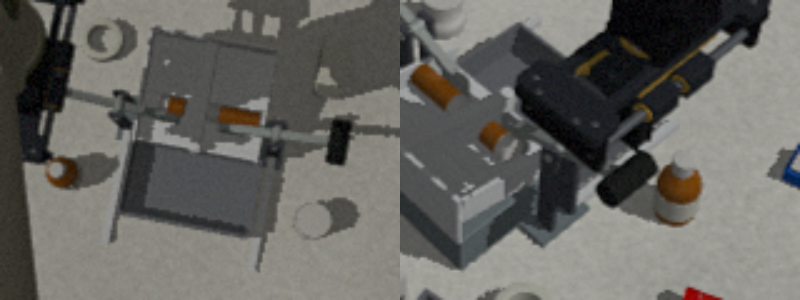

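The top view shows the tray home and the gripper over the left bar at about (45,90). The scene view shows the bar (625,180) right below the fingers, with the bottle clear. Pressing now.

drive_tool(series=[0,0,0,0.07,0.08,0.4,-1,0,0,0,0.07,0.08,0.7,-1,0,0,0,0.07,0.08,0.9,-1,0,0,0,0.07,0.08,1.1,-1,0,0,0,0.07,0.08,1.3,-1,0,0,0,0.07,0.08,1.5,-1,0,0,0,0.07,0.08,1.7,-1,0,0,0,0.07,0.08,1.85,-1,0,0,0,0.07,0.08,1.93,-1,0,0,0,0.07,0.08,1.93,-1])

```text
time: 6.35
ee_pos: [0.6985, 0.1884, 0.1246]
eef_rot: [0.771, 0.636, -0.004, 0.0]
ft_force: [1.4, 2.2, 4.0]
width: 0.0004
grip_force: 2.0
```

```bash
python3 - <<'E'
from h import *
plan(0,.168,.116)
E
```

```text
t 6.35 now disp [0.0011 0.1678 0.1246] F [1.4 2.2 4. ]
units turn [-0.054  0.078 -0.014] shift [ 0.007 -0.026  0.216]
```

Force is 4 N and the lever is at about 0.57 rad. Going a little lower and holding.

drive_tool(series=[0,0,0,0,0,0.1,-1,0,0,0,0,0,0.15,-1,0,0,0,0,0,0.15,-1,0,0,0,0,0,0.15,-1,0,0,0,0,0,0.15,-1,0,0,0,0,0,0.15,-1,0,0,0,0,0,0.15,-1,0,0,0,0,0,0.15,-1,0,0,0,0,0,0.15,-1,0,0,0,0,0,0.15,-1])

```text
time: 7.18
ee_pos: [0.6986, 0.1882, 0.1193]
eef_rot: [0.771, 0.636, -0.004, 0.001]
ft_force: [-3.0, -0.8, 4.6]
width: 0.0004
grip_force: 2.3
```

```bash
python3 - <<'E'
from h import *
plan(0,.168,.116)
from bench import camera
import cv2
im=camera("top")[:,:,::-1]; w=camera("scene")[:,:,::-1]
a=cv2.resize(im[125:245,165:325],(400,300)); b=cv2.resize(w[160:300,210:390],(400,300))
cv2.imwrite("pics/top4.png",np.hstack([a,b]))
E
```

```text
t 7.1833 now disp [0.0012 0.1675 0.1193] F [-3.  -0.8  4.6]
units turn [-0.05   0.078 -0.016] shift [ 0.013 -0.03   0.084]
```

View pics/top4.png

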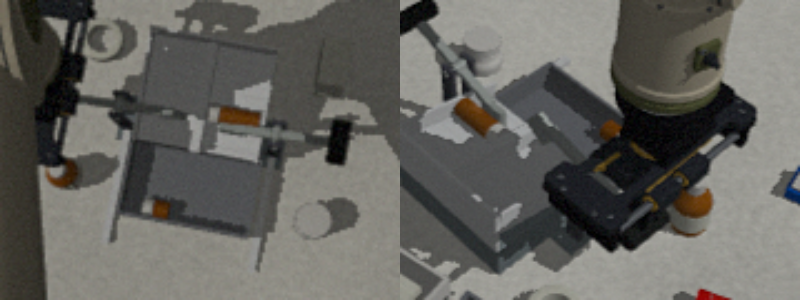

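The short vial is out in the tray at (157,208), and the long one is still behind its gate at (240,117). Letting the lever up gently.

drive_tool(series=[0,0,0,0,0,-0.25,-1,0,0,0,0,0,-0.5,-1,0,0,0,0,0,-0.75,-1,0,0,0,0,0,-1.0,-1,0,0,0,0,0,-1.3,-1,0,0,0,0,0,-1.7,-1,0,0,0,0,0,-2.3,-1,0,0,0,0,0,-3,-1,0,0,0,0,0,-3.5,-1,0,0,0,0,0,-3.5,-1])

```text
time: 8.12
ee_pos: [0.7009, 0.1897, 0.2656]
eef_rot: [0.771, 0.637, -0.0, 0.002]
ft_force: [0.0, -0.4, 0.7]
width: 0.0008
grip_force: 0.0
```

drive_tool(series=[0,0,0,0,0,0,-1,0,0,0,0,0,0,-1,0,0,0,0,0,0,-1,0,0,0,0,0,0,-1,0,0,0,0,0,0,-1,0,0,0,0,0,0,-1])

```text
time: 8.62
ee_pos: [0.6992, 0.1893, 0.2588]
eef_rot: [0.771, 0.636, -0.004, 0.0]
ft_force: [-0.3, 0.6, -0.3]
width: 0.0004
grip_force: 0.0
```

```bash
python3 - <<'E'
from h import *
plan(0,.168,.116)
from bench import camera
import cv2
im=camera("top")[:,:,::-1]; w=camera("scene")[:,:,::-1]
a=cv2.resize(im[125:245,165:325],(400,300)); b=cv2.resize(w[160:310,210:410],(400,300))
cv2.imwrite("pics/top5.png",np.hstack([a,b]))
E
```

```text
t 8.6167 now disp [0.0016 0.1687 0.2588] F [-0.3  0.6 -0.3]
units turn [-0.056  0.078 -0.012] shift [ 0.007 -0.022  3.57 ]
```

View pics/top5.png

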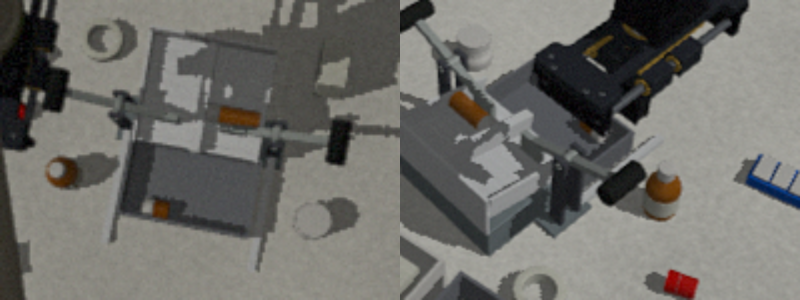

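The lever is back up and its gate is shut. The short vial is in the tray (155,208), the tray is still home, the long vial is behind its gate, and the bystanders are unmoved.

```bash
python3 -c "
from bench import r
print(r.close_job())"
```

```text
the job is handed in; nothing more can be done
None
```

The job is handed in at about 9 s of the 43 s limit: I pushed the tray fully home, pressed the left lever until the short vial rolled into the tray, and let the lever come back up; the last pictures show the long vial still behind its gate and nothing else moved.

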